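Stir the paint tank and dip its gauge rod

TASK

Stir the paint tank by turning its red wheel clockwise (seen from above) through at least one full turn with the black knob, then take the gauge rod from its cradle, push it into the sloping brass tube until its collar stops on the mouth, and draw it right out again. Finish while still holding the rod in the gripper, level and still, with its tip about a hand's breadth above the white reading card, so that it can be read; leave the other things on the table where they are.

Things in the scene. Friction and masses are not known exactly. Their poses are not given: they have to be found in the camera images.
- tank: fixed paint tank, a blue box with a white lid, 206 mm (its x) by 306 mm (its y), top 100 mm above the table; origin under its centre at table height. The stirring wheel stands on its +y half, the sloping brass tube on its -y half
- wheel (a joint): turn of the stirring wheel about its upright axis, rad; 0 at the start, grows clockwise seen from above, free to turn on to 15 rad (backward only to -0.5). Light friction: about 1 to 2 N at the knob. The wheel is a flat red rim 136 mm across with three spokes, its top 142 mm above the table
- wheel_axis (a point): point on the wheel's upright axis, 165 mm above the table, at the height of the middle of the knob. The knob travels round it on a circle of 55 mm radius
- knob_mid (a point): middle of the wheel's upright black knob, 165 mm above the table; the knob is a round peg 22 mm across, standing from 141 to 183 mm above the table, and spins freely on its own pin, so a gripper holding it need not turn with the wheel
- gauge: loose gauge rod, 120 g. Origin: centre line, at the tip-side face of its collar. x axis runs from tip to handle: steel rod 10 mm thick with tapered tip and black marks, x = -120 to 0 mm; brass collar 36 mm across, 0 to 6 mm; orange square handle 18 by 18 mm, 6 to 100 mm. Starts lying level in the cradle, centre line 50 mm above the table, tip towards the robot
- gauge_tip (a point): end of the gauge rod's tip (x = -120 mm of the gauge)
- cradle: fixed plywood cradle, base 210 by 60 by 6 mm, with two open-topped U saddles 8 mm thick at x = -85 mm (under the thin rod) and +88 mm (under the handle's end); the handle is free between x = 10 and 84 mm and the rod lifts straight up out. Origin under the centre, at table height, below the gauge's origin; x axis along the rod
- dip_tube: fixed brass tube sloping out of the tank's lid. Origin: centre of its open mouth, 135 mm above the table; z axis points out of it, 40 degrees above level, towards the tank's +x. Mouth 34 mm outside, 26 mm inside, narrowing within 20 mm to a 14 mm bore. The rod goes in 120 mm along -z (down, towards the robot), until the collar stops: the gauge's origin meets this one, its x axis along this z
- card: fixed reading card on a brown clipboard lying on the table: white paper 120 mm (its x) by 160 mm (its y) on a board 150 by 200 mm, 6 mm high, with a steel clip up to 12 mm high on the +x edge. Origin under the centre, at table height
- green_bottle: bystander, leave alone: tall green bottle with a yellow cap, 68 mm across, 200 mm high; origin under its centre
- clear_bottle: bystander, leave alone: pale clear bottle with a green label and white cap, 62 mm across, 190 mm high; origin under its centre
- paint_jar: bystander, leave alone: red paint jar, 66 mm across, 80 mm high; origin under its centre
- tape_roll: bystander, leave alone: cardboard-coloured roll of tape lying flat, 68 mm across, 22 mm high; origin under its centre
- paint_brush: bystander, leave alone: paint brush lying flat; origin near its middle
- marker: bystander, leave alone: green marker pen lying flat, 120 mm long, 16 mm thick; origin under its middle
- pencil_cup: bystander, leave alone: grey cup with four pencils, 72 mm across, pencils up to 155 mm high; origin under its centre
- scissors: bystander, leave alone: scissors with blue handles lying flat, about 160 mm long; origin near the pivot

How it is judged:
On the way, in this order (a step that is already met when the one before it is completed fails the run):
1. the stirring wheel has been turned clockwise through a full turn (value of joint wheel above 6.1 rad), for 0.1 s.
2. the gauge rod is in the tube with its collar against the mouth (z of gauge in the frame of dip_tube below 0.005 m and distance between gauge and dip_tube below 0.008 m and angle between the x axis of gauge and the z axis of dip_tube, either way round below 0.15 rad), for 0.1 s.
3. the gauge rod has been drawn right out of the tube (z of gauge_tip in the frame of dip_tube above 0.005 m), for 0.1 s.
At the end, for the whole second after the job is handed in: The wheel stays turned; the gauge rod is held by the fingers and touches nothing else, its length within 9 degrees of level, still (under 30 mm/s), its tip 30 to 300 mm above the table and straight above the white paper (120 by 160 mm) (value of joint wheel above 6 rad and angle between gauge's own x axis and vertical between 1.41 and 1.73 rad and height (world z) of gauge_tip between 0.03 and 0.3 m and x of gauge_tip in the frame of card between -0.06 and 0.06 m and y of gauge_tip in the frame of card between -0.08 and 0.08 m and linear speed of gauge below 0.03 m/s and angular speed of gauge below 0.2 rad/s and contact force between gauge and the fingers above 1 N and contact force between gauge and tank below 0.2 N and contact force between gauge and cradle below 0.2 N and contact force between gauge and card below 0.2 N and contact force between gauge and green_bottle below 0.2 N and contact force between gauge and clear_bottle below 0.2 N and contact force between gauge and paint_jar below 0.2 N and contact force between gauge and tape_roll below 0.2 N and contact force between gauge and paint_brush below 0.2 N and contact force between gauge and marker below 0.2 N and contact force between gauge and pencil_cup below 0.2 N and contact force between gauge and scissors below 0.2 N); the arm keeps its last pose, push and grip.
It fails at once if one of the bystanders is moved by more than 40 mm (distance of any of green_bottle, clear_bottle, paint_jar, tape_roll, paint_brush, marker, pencil_cup, scissors from where it was at the start of the episode above 0.04 m).
It also fails if it takes over 72 s, if anything falls off the work surface, if the arm or the gripper's body presses on something with over 40 N, if the wrist force passes 120 N, or if a joint passes its speed limit or range.

ROBOT

A 6-joint arm with a two-finger parallel gripper is mounted at the origin on the work surface. World frame = base frame: x ahead of the robot, y to its left, z up, the work surface at z = 0. Lengths are in m, angles in rad, forces in N, time in s.
With the tool pointing down it reaches from about 0.35 to 0.975 m from the base axis. Payload 4.9 kg.
Tool frame: the origin (TCP) lies midway between the tips of the shut fingers; the grasp point (between the pads) lies 19 mm behind it; z points along the fingers, y is the line along which they close (so a half turn about z gives the same grasp; the last joint's range is limited). The gripper opens to 85 mm and grips with 20 to 120 N. Pads are 22 mm wide; open, the fingers measure 114 mm over their backs; the gripper's body (76 mm by 85 mm) begins 54 mm behind the grasp point. The pads swing forward as they close: fully open they stand 13 mm farther back than shut.
Start: joints at [-1.374, 0.053, 1.613, -0, 1.476, -0.119], TCP at [0.194, -0.594, 0.231] pointing down, gripper open.
Joint ranges: [-3.01, 3.01], [-1.01, 2.22], [0.06, 2.58], [-1.02, 4.17], [0.09, 2.62], [-3.14, 3.14]. Speed limits (rad/s): [2.57, 2.57, 3.14, 3.14, 3.14, 3.14].

INTERFACE

Orientations are given as a unit quaternion [w, x, y, z].
In Python, from plant import manip gives the robot as it stands.
- The arm moves only by the tool move_arm, never from a script. Its argument "increments" is one flat list of numbers, 5 for each row, row after row: the shift along the tool's x, y, z in mm, then the turn about the tool's z in rad, then the opening, from 0 (shut) to 1 (fully open). In form: [tx, ty, tz, spin, jaw, tx, ty, tz, spin, jaw, ...]. A call has 1 to 8 rows; each row shifts and turns the commanded pose from where the row before left it, along the tool's axes as they then stand; what a row does not reach is not made up. A row lasts 1/12 s, in which the tool goes at most 41.7 mm and 7.16 degrees, less where a joint would pass 70% of its speed; a pose out of reach is approached as far as the arm can. A call with a gripper value outside its range is refused whole. The fingers move at their own pace and stop on an object; the grip force is fixed at half the most. Time passes only in rows, so rows that do not move let the fingers close. It gives the time, the measured TCP pose, the force, the opening and the grip force at its end, in the units of the state.
- manip.state(): the state, without advancing time (a new reading comes with each control period).
- manip.grab_frame(name): name is "side" or "top" or "wrist"; returns a dict with "image" (384x512x3 uint8, blue, green, red), "fov_y" (degrees; the focal length in pixels is half the picture's height over the tangent of half this angle, whatever the lens; pixels are square), "cx", "cy" (the principal point, pixels), "k1" (the pictures are not rectified: a ray, as slopes to the right and down, at radius r is drawn at 1 + k1 r^2 times it, then the intrinsics apply), "eye" and "rotation" of the camera in the world; the wrist camera has in their place "T_tool_cam" (4x4, takes a point from camera to tool coordinates, whose origin is the TCP and whose axes are the flange's). Camera axes: x right, y down, z forward; pixel columns grow to the right and rows downward; lengths in m; the calibration is good to about 2 mm. A picture is of the moment at which its call begins: read the wrist's pose just before it. There is no depth.
- manip.job_done(): hands the job in; it is judged then, once.
The state is a dict: "time": time; "joint_pos": joint angles; "joint_vel": joint speeds; "joint_efforts": joint torques, N m; "tool_pos": TCP position; "tool_rot": TCP orientation; "contact_force": force on the tool from outside, world axes, zero at the start; "ft_torque": the same for the moment, N m; "gripper_width": opening from 0.0 (shut) to 1.0 (fully open); "grasp_force": force on a finger pad.
Only numpy, scipy, OpenCV 4.12 (cv2) and the standard library are available. Lean on these libraries where they do the work, as an engineer would, in place of code of your own. Each camera call takes 0.05 s, during which the arm holds its last target. There are 200 camera calls.

## Working session

There is one attempt and no reset: what is moved stays moved. The work goes in short steps, Python scripts to look and compute and a tool call to move; the robot and the scene stay as the last step left them, time stands still between calls to the robot, and variables do not carry over. Pictures are saved under pics/ and viewed, at most 10 in all, crops included, and the job is handed in when it is done.

Besides the shell and the picture viewer there is one more tool, called after ">>>" as name(argument=value, ...) on one line, values as JSON. move_arm: Moves the arm, as the interface text tells. Its arguments: {"type":"object","properties":{"increments":{"type":"array"}},"required":["increments"]}

```bash
mkdir -p pics
cat > h.py <<'E'
import numpy as np, cv2
from plant import manip
from scipy.spatial.transform import Rotation as R
def Rq(q): return R.from_quat([q[1],q[2],q[3],q[0]]).as_matrix()
def cam(name):
    s=manip.state(); f=manip.grab_frame(name)
    if name=="wrist":
        T=np.eye(4);T[:3,:3]=Rq(s["tool_rot"]);T[:3,3]=s["tool_pos"]
        C=T@np.array(f["T_tool_cam"]);f["eye"]=C[:3,3];f["rotation"]=C[:3,:3]
    return f
def save(f,fn):
    cv2.imwrite(fn,f["image"]); np.savez(fn+".npz",eye=f["eye"],rot=f["rotation"],c=[f["fov_y"],f["cx"],f["cy"],f["k1"]])
def load(fn):
    d=np.load(fn+".npz");return d["eye"],d["rot"],d["c"]
def px2w(fn,u,v,z):
    e,r,c=load(fn);F=192/np.tan(np.radians(c[0]/2))
    K=np.array([[F,0,c[1]],[0,F,c[2]],[0,0,1]])
    p=cv2.undistortPoints(np.array([[[u,v]]],float),K,np.array([c[3],0,0,0,0.]))[0,0]
    d=r@np.array([p[0],p[1],1]);return e+d*(z-e[2])/d[2]
def w2px(fn,P):
    e,r,c=load(fn);F=192/np.tan(np.radians(c[0]/2))
    q=r.T@(np.array(P)-e);x,y=q[0]/q[2],q[1]/q[2];k=1+c[3]*(x*x+y*y)
    return np.array([F*x*k+c[1],F*y*k+c[2]])
E
python3 - <<'E'
from h import *
for n in("top","side"):
    f=cam(n);save(f,f"pics/{n}0.png");print(n,f["eye"],f["fov_y"],f["k1"])
    cv2.imwrite(f"pics/{n}0b.png",cv2.resize(f["image"],(800,600),interpolation=cv2.INTER_CUBIC))
print(manip.state())
E
```

```text
top [ 0.3913768  -0.0269164   1.43798122] 48.67108834239092 0.0005771729975414442
side [0.14145029 1.00351694 1.21186475] 51.93374668120281 -0.1185118003062971
{'time': 0.1, 'joint_pos': array([-1.37404214e+00,  5.33405106e-02,  1.61412877e+00, -1.55673094e-05,
        1.47600092e+00, -1.18986557e-01]), 'joint_vel': array([ 0.00010569, -0.00144667, -0.00327475, -0.00029332, -0.0005298 ,
        0.00151605]), 'joint_efforts': array([-1.07459611e-03, -3.94906425e+01, -3.71362209e+01, -2.15234272e-04,
        3.96691423e-03, -1.29313392e-06]), 'tool_pos': array([ 0.19397088, -0.59355701,  0.23017184]), 'tool_rot': array([-9.37764375e-04,  9.87563781e-01,  1.57216087e-01, -4.42361201e-05]), 'contact_force': array([ 0.55565295,  0.27805264, -0.42616957]), 'ft_torque': array([-0.02573281, -0.00824316,  0.02090134]), 'grasp_force': 0.0, 'gripper_width': 1.002232805080414}
```

View pics/top0b.png

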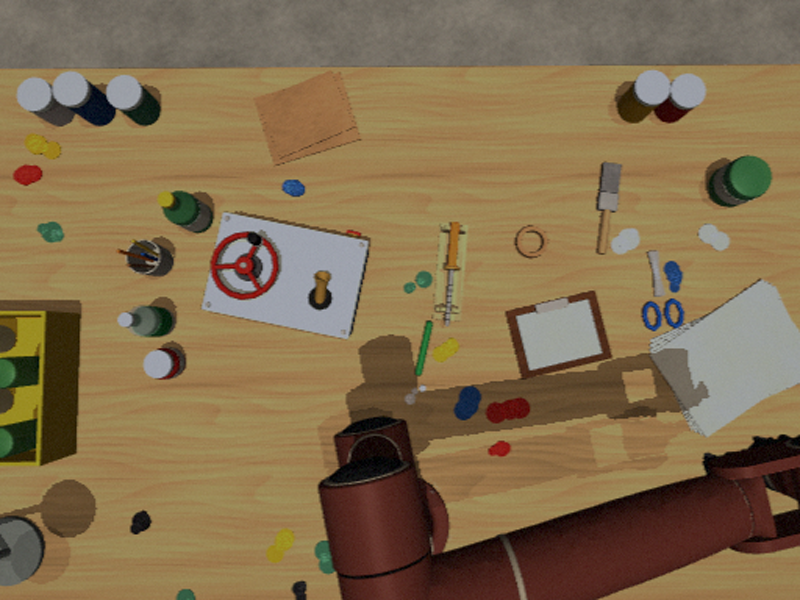

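View pics/side0b.png

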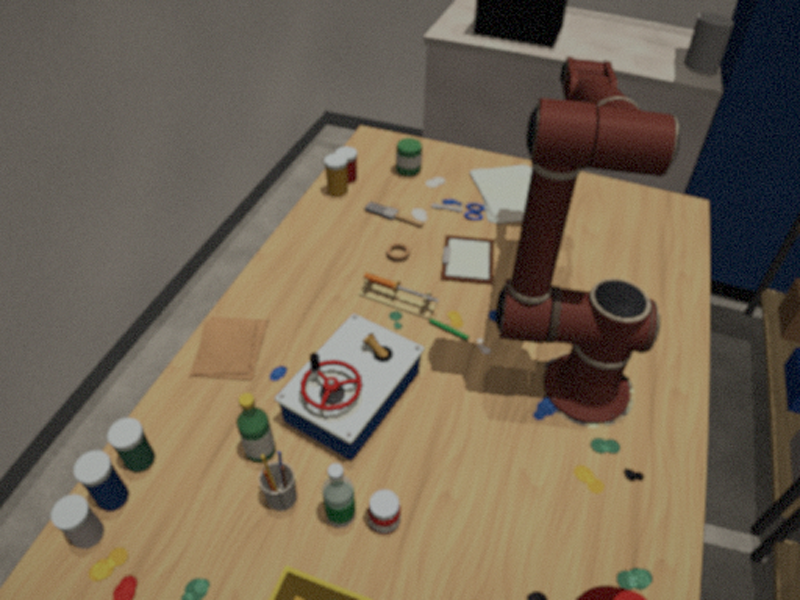

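The top view (800x600 scale) shows the wheel at (244,265), its knob at (254,239), the tube at (322,285), the gauge at (452,270) and the card at (558,335). I'll zoom in.

Run:
```python
from h import *
im=cv2.imread("pics/top0.png")
cv2.imwrite("pics/c1.png",cv2.resize(im[130:225,125:250],None,fx=6,fy=6,interpolation=cv2.INTER_CUBIC))
cv2.imwrite("pics/c2.png",cv2.resize(im[135:245,260:395],None,fx=5,fy=5,interpolation=cv2.INTER_CUBIC))
```

```text
(no output)
```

View pics/c1.png

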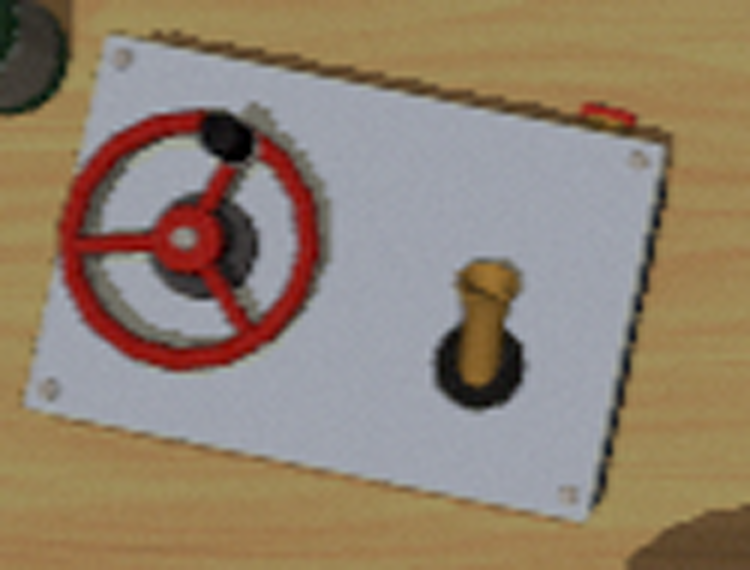

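View pics/c2.png

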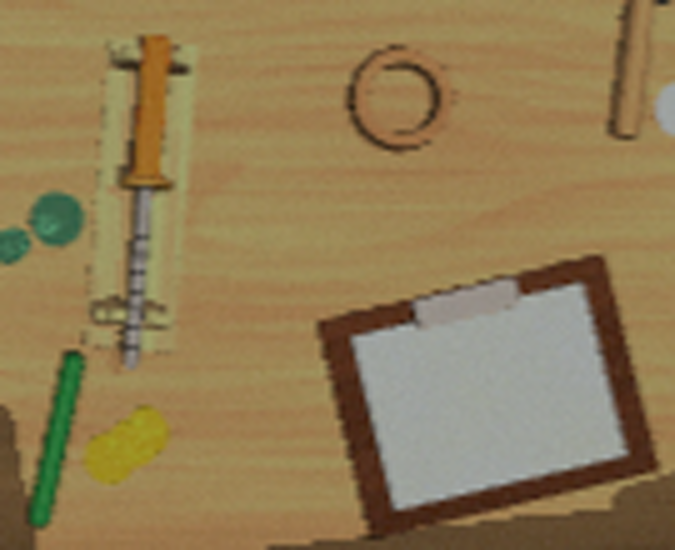

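Run:
```python
from h import *
T="pics/top0.png"
A=lambda u,v,z:px2w(T,125+(u+.5)/6-.5,130+(v+.5)/6-.5,z)
B=lambda u,v,z:px2w(T,260+(u+.5)/5-.5,135+(v+.5)/5-.5,z)
c=np.array([A(107,36,.1),A(668,140,.1),A(586,522,.1),A(25,405,.1)]);print("lid",c.round(4),c.mean(0))
print([np.linalg.norm(c[i]-c[i-1]).round(3) for i in range(4)])
y=(c[0]+c[3]-c[1]-c[2]);print("yaw x",np.degrees(np.arctan2(y[1],y[0]))-90)
x=(c[0]+c[1]-c[3]-c[2]);print("yaw x",np.degrees(np.arctan2(x[1],x[0])))
print("wheel",A(190,240,.142),"knob",A(228,136,.165),"mouth",A(489,274,.135))
print("gauge",B(146,186,.05),"end",B(155,36,.05),"tip",B(130,365,.05))
k=np.array([B(352,338,.006),B(582,284,.006),B(628,455,.006),B(394,510,.006)]);print("card",k.mean(0))
s=manip.state();print(Rq(s["tool_rot"]).round(3));
```

```text
Traceback (most recent call last):
  File "h.py", line 19, in px2w
    d=r@np.array([p[0],p[1],1]);return e+d*(z-e[2])/d[2]
      ~^~~~~~~~~~~~~~~~~~~~~~~~
ValueError: matmul: Input operand 1 has a mismatch in its core dimension 0, with gufunc signature (n?,k),(k,m?)->(n?,m?) (size 3 is different from 4)
```

```bash
sed -i 's/    d=np.load(fn+".npz");return d\["eye"\],d\["rot"\],d\["c"\]/    d=np.load(fn+".npz");r=d["rot"];return d["eye"],(Rq(r) if r.size==4 else r),d["c"]/' h.py
python3 - <<'E'
from h import *
T="pics/top0.png"
A=lambda u,v,z:px2w(T,125+(u+.5)/6-.5,130+(v+.5)/6-.5,z)
B=lambda u,v,z:px2w(T,260+(u+.5)/5-.5,135+(v+.5)/5-.5,z)
c=np.array([A(107,36,.1),A(668,140,.1),A(586,522,.1),A(25,405,.1)]);print("lid",c.round(4),c.mean(0))
print([np.linalg.norm(c[i]-c[i-1]).round(3) for i in range(4)])
y=(c[0]+c[3]-c[1]-c[2]);print("yaw x",np.degrees(np.arctan2(y[1],y[0]))-90)
x=(c[0]+c[1]-c[3]-c[2]);print("yaw x",np.degrees(np.arctan2(x[1],x[0])))
print("wheel",A(190,240,.142),"knob",A(228,136,.165),"mouth",A(489,274,.135))
print("gauge",B(146,186,.05),"end",B(155,36,.05),"tip",B(130,365,.05))
k=np.array([B(352,338,.006),B(582,284,.006),B(628,455,.006),B(394,510,.006)]);print("card",k.mean(0),k.round(3))
s=manip.state();print(Rq(s["tool_rot"]).round(3));
E
```

```text
lid [[0.6512 0.357  0.1   ]
 [0.5941 0.0582 0.1   ]
 [0.3923 0.101  0.1   ]
 [0.4547 0.3969 0.1   ]] [0.52307918 0.22828482 0.1       ]
[np.float64(0.2), np.float64(0.304), np.float64(0.206), np.float64(0.302)]
yaw x -11.355614525794607
yaw x -11.728408279635257
wheel [0.53706742 0.30053845 0.142     ] knob [0.58720377 0.27629495 0.165     ] mouth [0.51967727 0.14799917 0.135     ]
gauge [ 0.53840685 -0.11246016  0.05      ] end [ 0.63793603 -0.11920244  0.05      ] tip [ 0.42098698 -0.1010718   0.05      ]
card [ 0.40002505 -0.34441281  0.006     ] [[ 0.44  -0.253  0.006]
 [ 0.476 -0.409  0.006]
 [ 0.361 -0.437  0.006]
 [ 0.324 -0.279  0.006]]
[[ 0.951  0.311 -0.   ]
 [ 0.311 -0.951  0.002]
 [ 0.    -0.002 -1.   ]]
```

>>> move_arm(increments=[0,0,0,0.1,1,0,0,-10,0.1,1,0,0,-10,0.1,1,0,0,-10,0.1,1,13.3,-37.5,0,0,1,13.3,-37.5,0,0,1,13.3,-37.5,0,0,1,13.3,-37.5,0,0,1])

```text
time: 0.77
tool_pos: [0.2599, -0.4474, 0.2605]
tool_rot: [-0.001, 0.999, -0.043, -0.0]
contact_force: [1.4, -0.6, 0.4]
gripper_width: 0.997
grasp_force: 0.0
```

>>> move_arm(increments=[13.3,-37.5,0,0,1,13.3,-37.5,0,0,1,13.3,-37.5,0,0,1,13.3,-37.5,0,0,1,13.3,-37.5,0,0,1,13.3,-37.5,0,0,1,13.3,-37.5,0,0,1,13.3,-37.5,0,0,1])

```text
time: 1.43
tool_pos: [0.3911, -0.1571, 0.261]
tool_rot: [0.0, 0.999, -0.042, 0.0]
contact_force: [0.6, -0.9, -0.0]
gripper_width: 1.002
grasp_force: 0.0
```

>>> move_arm(increments=[13.3,-37.5,0,0,1,13.3,-37.5,0,0,1,13.3,-37.5,0,0,1,13.3,-37.5,0,0,1,13.3,-37.5,0,0,1,13.3,-37.5,0,0,1,13.3,-37.5,0,0,1,0,0,0,0,1])

```text
time: 2.1
tool_pos: [0.5067, 0.0999, 0.2604]
tool_rot: [-0.001, 0.999, -0.039, -0.001]
contact_force: [0.2, 0.1, -0.4]
gripper_width: 1.001
grasp_force: 0.0
```

```bash
cat >> h.py <<'E'
def go(x,y,z,yaw=None):
    s=manip.state();M=Rq(s["tool_rot"]);ps=np.degrees(np.arctan2(M[1,0],M[0,0]))
    sp=0 if yaw is None else np.radians(ps-yaw)
    d=np.array([x,y,z])-s["tool_pos"]
    a=np.radians(ps if yaw is None else yaw)
    print("t",s["time"],"tcp",s["tool_pos"].round(4),"yaw",round(ps,2),"spin",round(sp,3),"shift mm (after spin)",[round(1000*v,1) for v in (d[0]*np.cos(a)+d[1]*np.sin(a),d[0]*np.sin(a)-d[1]*np.cos(a),-d[2])])
E
python3 - <<'E'
from h import *
f=cam("wrist");save(f,"pics/w0.png")
cv2.imwrite("pics/w0b.png",cv2.resize(f["image"],(800,600),interpolation=cv2.INTER_CUBIC))
go(.5872,.2763,.152)
for P in([.5872,.2763,.183],[.5371,.3005,.142],[.5197,.148,.135],[.5384,-.1125,.05]):print(w2px("pics/w0.png",P)*800/512)
E
```

```text
t 2.15 tcp [0.5059 0.0975 0.2603] yaw -4.52 spin 0 shift mm (after spin) [np.float64(66.9), np.float64(-184.7), np.float64(108.3)]
[-23.19047602 172.46214335]
[ 25.33999845 268.97100672]
[314.08864088 276.29388926]
[707.41261362 192.26110484]
```

View pics/w0b.png

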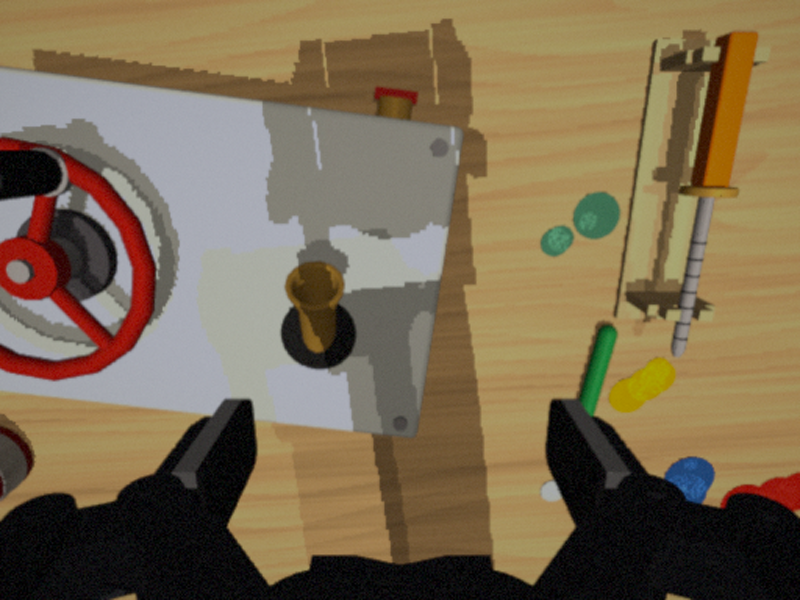

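The wrist view shows the tube mouth at (315,285), the hub at (18,270) and the collar at (707,193), all close to the prediction.

Run:
```python
from h import *
W="pics/w0.png";s=512/800
for n,u,v,z in(("mouth",315,285,.135),("hub",18,270,.147),("collar",708,194,.05),("tip",679,353,.05),("hend",740,32,.059)):print(n,px2w(W,u*s,v*s,z))
```

```text
mouth [0.51475245 0.14813052 0.135     ]
hub [0.53773284 0.30060917 0.147     ]
collar [ 0.53718558 -0.11302998  0.05      ]
tip [ 0.41927765 -0.10382598  0.05      ]
hend [ 0.63539654 -0.11712886  0.059     ]
```

>>> move_arm(increments=[10,-31,0,0,1,12,-34,0,0,1,12,-34,0,0,1,12,-34,0,0,1,11,-30,0,0,1,10,-22,0,0,1,0,0,0,0,1,0,0,0,0,1])

```text
time: 2.82
tool_pos: [0.5881, 0.2729, 0.2604]
tool_rot: [0.001, 0.999, -0.042, -0.001]
contact_force: [-0.1, 0.6, -0.0]
gripper_width: 0.997
grasp_force: 0.0
```

>>> move_arm(increments=[0,-3,20,0,1,0,0,30,0,1,0,0,30,0,1,0,0,20,0,1,0,0,8,0,1,0,0,0,0,0,0,0,0,0,0,0,0,0,0,0])

```text
time: 3.48
tool_pos: [0.5896, 0.2761, 0.1559]
tool_rot: [-0.001, 0.999, -0.042, 0.002]
contact_force: [-0.1, 0.3, 0.3]
gripper_width: 0.607
grasp_force: 0.0
```

>>> move_arm(increments=[0,0,0,0,0,0,0,0,0,0,0,0,0,0,0,0,0,0,0,0])

```text
time: 3.82
tool_pos: [0.5895, 0.2766, 0.1555]
tool_rot: [-0.0, 0.999, -0.042, 0.002]
contact_force: [-0.3, -0.5, 5.9]
gripper_width: 0.236
grasp_force: 58.5
```

Run:
```python
from h import *
s=manip.state();print(s["gripper_width"],s["grasp_force"],s["contact_force"]);go(*s["tool_pos"])
p=s["tool_pos"];c=np.array([.5375,.3005]);v=p[:2]-c;print("r",np.linalg.norm(v));M=Rq(s["tool_rot"])
v=v/np.linalg.norm(v)*.055;prev=c+v
out=[]
for i in range(1,28):
    a=-np.radians(15*i);q=c+np.array([[np.cos(a),-np.sin(a)],[np.sin(a),np.cos(a)]])@v
    d=M.T@np.r_[q-prev,0];prev=q;out.append((round(1000*d[0],1),round(1000*d[1],1)))
print(out)
```

```text
0.23614297777794124 58.536086082458496 [-0.27500523 -0.454799    5.89227991]
t 3.8167 tcp [0.5895 0.2766 0.1555] yaw -4.82 spin 0 shift mm (after spin) [np.float64(0.0), np.float64(-0.0), np.float64(-0.0)]
r 0.05720491510527235
[(np.float64(-6.6), np.float64(12.7)), (np.float64(-9.7), np.float64(10.6)), (np.float64(-12.1), np.float64(7.7)), (np.float64(-13.7), np.float64(4.3)), (np.float64(-14.3), np.float64(0.7)), (np.float64(-14.0), np.float64(-3.1)), (np.float64(-12.7), np.float64(-6.6)), (np.float64(-10.6), np.float64(-9.7)), (np.float64(-7.7), np.float64(-12.1)), (np.float64(-4.3), np.float64(-13.7)), (np.float64(-0.7), np.float64(-14.3)), (np.float64(3.1), np.float64(-14.0)), (np.float64(6.6), np.float64(-12.7)), (np.float64(9.7), np.float64(-10.6)), (np.float64(12.1), np.float64(-7.7)), (np.float64(13.7), np.float64(-4.3)), (np.float64(14.3), np.float64(-0.7)), (np.float64(14.0), np.float64(3.1)), (np.float64(12.7), np.float64(6.6)), (np.float64(10.6), np.float64(9.7)), (np.float64(7.7), np.float64(12.1)), (np.float64(4.3), np.float64(13.7)), (np.float64(0.7), np.float64(14.3)), (np.float64(-3.1), np.float64(14.0)), (np.float64(-6.6), np.float64(12.7)), (np.float64(-9.7), np.float64(10.6)), (np.float64(-12.1), np.float64(7.7))]
```

>>> move_arm(increments=[-6.6,12.7,0,0,0,-9.7,10.6,0,0,0,-12.1,7.7,0,0,0,-13.7,4.3,0,0,0,-14.3,0.7,0,0,0,-14,-3.1,0,0,0,-12.7,-6.6,0,0,0,-10.6,-9.7,0,0,0])

```text
time: 4.48
tool_pos: [0.4953, 0.2688, 0.1556]
tool_rot: [-0.001, 0.999, -0.042, 0.004]
contact_force: [8.6, 4.0, 1.1]
gripper_width: 0.239
grasp_force: 59.5
```

Run:
```python
from h import *
s=manip.state();print(s["gripper_width"],s["grasp_force"],s["contact_force"]);p=s["tool_pos"]-[.5375,.3005,0];print(p,np.hypot(p[0],p[1]))
```

```text
0.2385590425388053 59.48440611362457 [8.60173932 3.96038668 1.06349182]
[-0.04223852 -0.03171973  0.15556673] 0.05282266215075806
```

>>> move_arm(increments=[-7.7,-12.1,0,0,0,-4.3,-13.7,0,0,0,-0.7,-14.3,0,0,0,3.1,-14,0,0,0,6.6,-12.7,0,0,0,9.7,-10.6,0,0,0,12.1,-7.7,0,0,0,13.7,-4.3,0,0,0])

```text
time: 5.15
tool_pos: [0.5339, 0.3556, 0.1555]
tool_rot: [-0.0, 0.999, -0.041, 0.0]
contact_force: [-2.2, -1.6, 9.8]
gripper_width: 0.236
grasp_force: 60.4
```

>>> move_arm(increments=[14.3,-0.7,0,0,0,14,3.1,0,0,0,12.7,6.6,0,0,0,10.6,9.7,0,0,0,7.7,12.1,0,0,0,4.3,13.7,0,0,0,0.7,14.3,0,0,0,-3.1,14,0,0,0])

```text
time: 5.82
tool_pos: [0.5898, 0.277, 0.1555]
tool_rot: [-0.001, 0.999, -0.042, 0.002]
contact_force: [-3.0, 3.9, 8.4]
gripper_width: 0.23
grasp_force: 60.2
```

>>> move_arm(increments=[-6.6,12.7,0,0,0,-9.7,10.6,0,0,0,-12.1,7.7,0,0,0,0,0,0,0,0,0,0,0,0,0])

```text
time: 6.23
tool_pos: [0.5574, 0.2487, 0.1555]
tool_rot: [-0.001, 0.999, -0.042, 0.001]
contact_force: [-1.2, 2.4, 7.3]
gripper_width: 0.238
grasp_force: 60.4
```

>>> move_arm(increments=[0,0,0,0,1,0,0,0,0,1,0,0,0,0,1,0,0,0,0,1,0,0,0,0,1,0,0,-25,0,1,0,0,-35,0,1,0,0,-30,0,1])

```text
time: 6.9
tool_pos: [0.557, 0.2476, 0.2435]
tool_rot: [0.0, 0.999, -0.042, -0.001]
contact_force: [0.4, -0.7, 1.3]
gripper_width: 1.0
grasp_force: 0.0
```

Run:
```python
from h import *
go(.592,-.117,.031)
```

```text
t 6.9 tcp [0.557  0.2476 0.2435] yaw -4.83 spin 0 shift mm (after spin) [np.float64(65.6), np.float64(360.4), np.float64(212.5)]
```

>>> move_arm(increments=[6,34,0,0,1,7,38,0,0,1,7,38,0,0,1,7,38,0,0,1,7,38,0,0,1,7,38,0,0,1,7,38,0,0,1,7,38,0,0,1])

```text
time: 7.57
tool_pos: [0.5868, -0.0576, 0.2431]
tool_rot: [-0.0, 0.999, -0.042, -0.0]
contact_force: [0.5, 0.1, 0.2]
gripper_width: 1.001
grasp_force: 0.0
```

>>> move_arm(increments=[7,38,0,0,1,4,22,0,0,1,0,0,20,0,1,0,0,20,0,1,0,0,0,0,1,0,0,0,0,1])

```text
time: 8.07
tool_pos: [0.592, -0.1162, 0.2016]
tool_rot: [-0.001, 0.999, -0.042, -0.002]
contact_force: [-0.2, 0.5, 0.3]
gripper_width: 0.997
grasp_force: 0.0
```

Run:
```python
from h import *
go(.592,-.117,.031)
f=cam("wrist");save(f,"pics/w1.png")
cv2.imwrite("pics/w1b.png",cv2.resize(f["image"],(800,600),interpolation=cv2.INTER_CUBIC))
for P in([.5375,-.113,.05],[.592,-.117,.05]):print(w2px("pics/w1.png",P)*800/512)
```

```text
t 8.0667 tcp [ 0.592  -0.1162  0.2016] yaw -4.84 spin 0 shift mm (after spin) [np.float64(0.1), np.float64(0.8), np.float64(170.6)]
[404.6054176  363.21438209]
[403.96293787 280.06456692]
```

View pics/w1b.png

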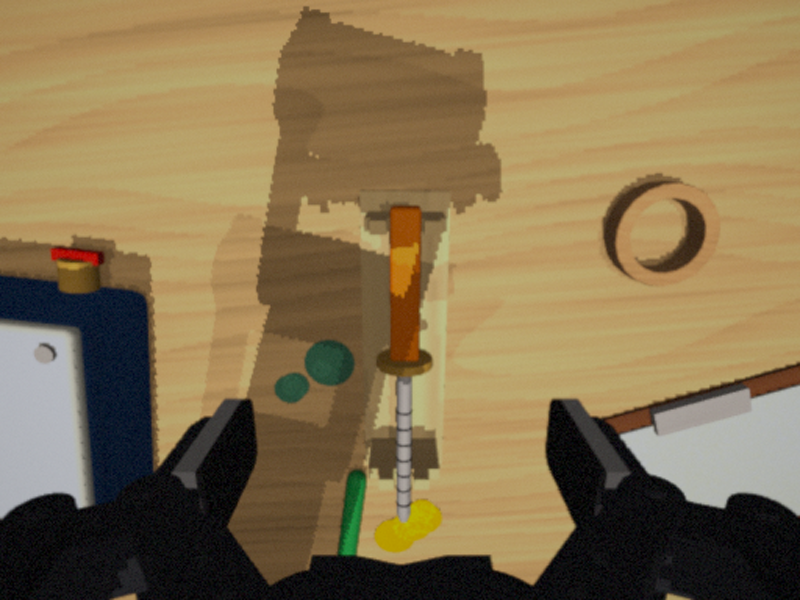

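The wrist view shows the rod straight along the column u≈404, with its collar at v≈365 and its handle end at v≈207, matching the estimates. Now I'll descend and grip.

>>> move_arm(increments=[0,0.8,35,0,1,0,0,38,0,1,0,0,38,0,1,0,0,34,0,1,0,0,18,0,1,0,0,7,0,1,0,0,0,0,0.1,0,0,0,0,0])

```text
time: 8.78
tool_pos: [0.5945, -0.1174, 0.0354]
tool_rot: [0.0, 0.999, -0.042, 0.001]
contact_force: [0.2, 0.5, 0.8]
gripper_width: 0.752
grasp_force: 0.0
```

>>> move_arm(increments=[0,0,0,0,0,0,0,0,0,0,0,0,0,0,0,0,0,0,0,0,0,0,0,0,0,0,0,0,0,0])

```text
time: 9.28
tool_pos: [0.5942, -0.1176, 0.0352]
tool_rot: [0.0, 0.999, -0.042, 0.001]
contact_force: [-0.2, 0.8, 4.7]
gripper_width: 0.196
grasp_force: 59.2
```

>>> move_arm(increments=[0,0,-20,0,0,0,0,-38,0,0,0,0,-38,0,0,0,0,-38,0,0,0,0,-25,0.06,0,0,0,0,0.06,0,0,0,0,0,0,0,0,0,0,0])

```text
time: 9.95
tool_pos: [0.5923, -0.1171, 0.1916]
tool_rot: [-0.0, 0.995, -0.101, -0.001]
contact_force: [0.2, -0.1, -2.4]
gripper_width: 0.198
grasp_force: 58.6
```

Run:
```python
from h import *
go(.714,.108,.180,-11.5)
s=manip.state();print(s["contact_force"],s["ft_torque"],s["grasp_force"])
```

```text
t 9.95 tcp [ 0.5923 -0.1171  0.1916] yaw -11.62 spin -0.002 shift mm (after spin) [np.float64(74.3), np.float64(-244.8), np.float64(11.6)]
[ 0.2008909  -0.09716789 -2.42229763] [ 0.04386854 -0.03096551  0.06612351] 58.64605665206909
```

>>> move_arm(increments=[10,-31,0,0,0,11,-36,0,0,0,11,-36,0,0,0,11,-36,0,0,0,11,-36,0,0,0,11,-36,0,0,0,9,-34,0,0,0,0,0,0,0,0])

```text
time: 10.62
tool_pos: [0.7152, 0.1135, 0.1887]
tool_rot: [-0.001, 0.995, -0.099, -0.002]
contact_force: [-0.6, 0.1, -0.7]
gripper_width: 0.199
grasp_force: 58.9
```

Run:
```python
from h import *
go(.714,.108,.120,-11.5)
f=cam("wrist");save(f,"pics/w2.png");g=cam("side");save(g,"pics/s2.png")
a=cv2.resize(f["image"],(400,300),interpolation=cv2.INTER_AREA)
u,v=w2px("pics/s2.png",[.56,.14,.15]);u=int(u);v=int(v);print(u,v)
b=cv2.resize(g["image"][v-50:v+50,u-50:u+50],(400,400),interpolation=cv2.INTER_CUBIC)
c=np.zeros((400,800,3),np.uint8);c[:300,:400]=a;c[:,400:]=b;cv2.imwrite("pics/c3.png",c)
```

```text
t 10.6167 tcp [0.7152 0.1135 0.1887] yaw -11.32 spin 0.003 shift mm (after spin) [np.float64(-0.1), np.float64(5.6), np.float64(68.7)]
224 208
```

View pics/c3.png

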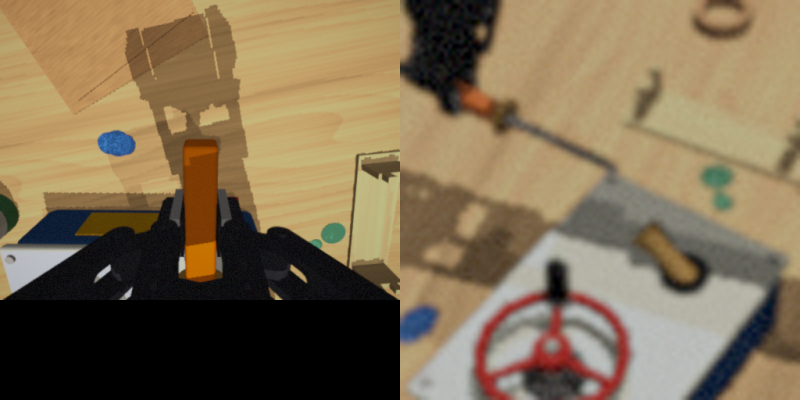

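The side crop shows the rod's tip at (612,172) and collar at (503,115). I'll work out its tilt in the rod's vertical plane.

```bash
cat >> h.py <<'E'
def plane(fn,u,v,p,yaw):
    "ray of pixel with the vertical plane through p along yaw -> (distance along, z)"
    a=np.radians(yaw);n=np.array([-np.sin(a),np.cos(a),0]);e=load(fn)[0];q=px2w(fn,u,v,0.);d=q-e
    P=e+d*((p-e)@n)/(d@n);return ((P-p)@np.array([np.cos(a),np.sin(a),0]),P[2])
E
python3 - <<'E'
from h import *
s=manip.state();p=s["tool_pos"]
for u,v in((612,172),(503,115)):print(plane("pics/s2.png",174+(u-400)/4,158+v/4,p,-11.4))
a=np.radians(-11.4)
for m in((.516,.148,.135),):
    d=np.array(m)-p;print("mouth rel",d[0]*np.cos(a)+d[1]*np.sin(a),"lat",-d[0]*np.sin(a)+d[1]*np.cos(a))
    print(w2px("pics/s2.png",m)-[174,158])
E
```

```text
(np.float64(-0.1698196210395302), np.float64(0.19646675671551916))
(np.float64(-0.050298147514940474), np.float64(0.2035788794497908))
mouth rel -0.20180749879020624 lat -0.0008831045774257903
[61.08394386 57.96024536]
```

>>> move_arm(increments=[0,1,20,0,0,0,0,25,0,0,0,0,16,0,0,-10,0,0,0,0,-12,0,0,0,0,-10,0,0,0,0,-5,0,0,0,0,0,0,0,0,0])

```text
time: 11.38
tool_pos: [0.6805, 0.1131, 0.1329]
tool_rot: [0.0, 0.995, -0.102, 0.004]
contact_force: [5.9, -0.8, -0.6]
gripper_width: 0.198
grasp_force: 58.9
```

```bash
cat > look.py <<'E'
from h import *
import sys
n=sys.argv[1]
s=manip.state();print(s["contact_force"],s["ft_torque"],s["grasp_force"]);go(.516,.148,.135)
f=cam("wrist");save(f,f"pics/w{n}.png");g=cam("side");save(g,f"pics/s{n}.png")
a=cv2.resize(f["image"],(400,300),interpolation=cv2.INTER_AREA)
b=cv2.resize(g["image"][158:258,174:274],(400,400),interpolation=cv2.INTER_CUBIC)
c=np.zeros((400,800,3),np.uint8);c[:300,:400]=a;c[:,400:]=b;cv2.imwrite(f"pics/c{n}.png",c)
E
python3 look.py 4
```

```text
[ 5.85140045 -0.82025179 -0.60609175] [-0.10730031 -1.09458483 -0.11636198] 58.888991475105286
t 11.3833 tcp [0.6805 0.1131 0.1329] yaw -11.73 spin 0 shift mm (after spin) [np.float64(-168.2), np.float64(-0.8), np.float64(-2.1)]
```

View pics/c4.png

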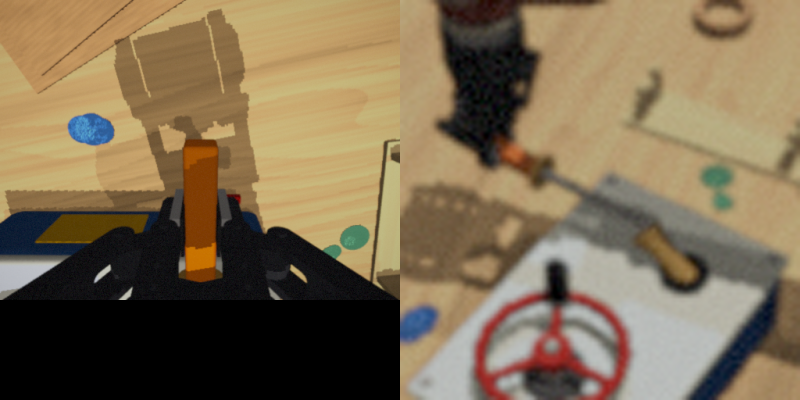

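The side crop shows the tip at the tube mouth near (650,230). The wrist force is about 6 N, so it touches just under the upper lip. I'll lower slightly, then pivot.

>>> move_arm(increments=[4,-1,0,0,0,0,0,6,0,0,-6,0,0,0,0,0,0,0,0,0])

```text
time: 11.82
tool_pos: [0.6774, 0.115, 0.1247]
tool_rot: [0.0, 0.995, -0.102, 0.002]
contact_force: [4.7, -0.7, -2.8]
gripper_width: 0.197
grasp_force: 58.7
```

>>> move_arm(increments=[-1,0,-6,0,0,-2,0,-12,0,0,-3,0,-13,0,0,0,0,0,0,0])

```text
time: 12.15
tool_pos: [0.6736, 0.1164, 0.1596]
tool_rot: [-0.0, 0.995, -0.102, 0.005]
contact_force: [6.8, -1.4, -1.5]
gripper_width: 0.193
grasp_force: 58.6
```

```bash
python3 look.py 5
```

```text
[ 6.75661354 -1.41805497 -1.53140378] [-0.35527491 -1.40455662  0.04117537] 58.638235330581665
t 12.15 tcp [0.6736 0.1164 0.1596] yaw -11.7 spin 0 shift mm (after spin) [np.float64(-160.7), np.float64(1.0), np.float64(24.6)]
```

View pics/c5.png

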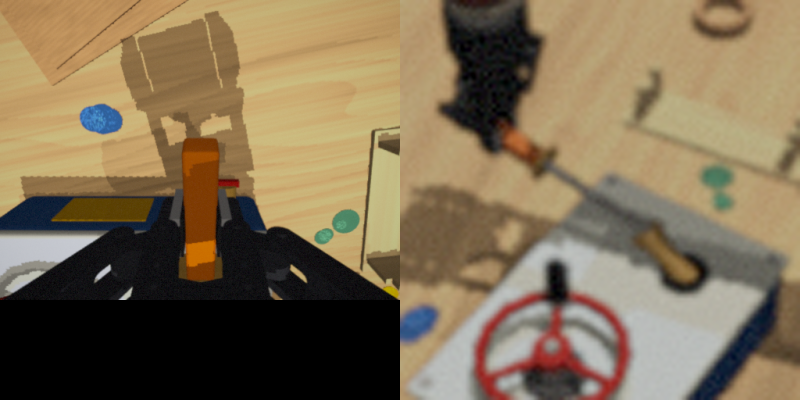

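The side crop shows the rod tilting tip-down, with its collar at (545,157) and the tip still in the mouth at (645,235), so the pivot works. I'll continue the arc.

>>> move_arm(increments=[-4,0,-13.5,0,0,-5,0,-13,0,0,-6.4,0,-12.5,0,0,-7.6,0,-12,0,0,-8.7,0,-11,0,0,-6,0,-6,0,0,0,0,0,0,0])

```text
time: 12.83
tool_pos: [0.634, 0.1248, 0.2273]
tool_rot: [-0.0, 0.995, -0.102, 0.002]
contact_force: [2.4, -1.0, -0.9]
gripper_width: 0.196
grasp_force: 58.8
```

```bash
python3 look.py 6
python3 - <<'E'
from h import *
s=manip.state();p=s["tool_pos"];b=p.copy();b[2]+=.015
# edge of rod/orange handle in side picture: orange pixels' and their line in the rod plane
im=cv2.imread("pics/s6.png");h=cv2.cvtColor(im,cv2.COLOR_BGR2HSV)
m=(h[...,0]>3)&(h[...,0]<14)&(h[...,1]>170)&(h[...,2]>90);v,u=np.nonzero(m)
k=(u>174)&(u<230)&(v>150)&(v<235);u,v=u[k],v[k];print(len(u))
Q=np.array([plane("pics/s6.png",a,c,p,-11.6) for a,c in zip(u,v)])
if len(Q)>5:
    w,V=np.linalg.eigh(np.cov(Q.T));print(Q.mean(0),np.degrees(np.arctan2(V[1,1],V[0,1])),Q.min(0),Q.max(0))
E
```

```text
[ 2.39065922 -1.04819675 -0.8978537 ] [-0.17666795 -0.73967795 -0.02048886] 58.77337574958801
t 12.8333 tcp [0.634  0.1248 0.2273] yaw -11.66 spin 0 shift mm (after spin) [np.float64(-120.3), np.float64(1.2), np.float64(92.3)]
39
[-0.0171914  0.2183688] 95.21315302001754 [-0.03298162 -0.04553462] [0.01198082 0.24843486]
```

>>> move_arm(increments=[-6,0.5,7,0,0,-9,0.5,8,0,0,-11.5,0,9.7,0,0,-11.5,0,9.7,0,0,0,0,0,0,0])

```text
time: 13.35
tool_pos: [0.5929, 0.1314, 0.185]
tool_rot: [0.001, 0.995, -0.102, -0.004]
contact_force: [-0.4, -0.6, -5.9]
gripper_width: 0.198
grasp_force: 58.5
```

Run:
```python
from h import *
s=manip.state();print(s["contact_force"],s["ft_torque"],s["grasp_force"]);go(.516,.148,.12)
```

```text
[-0.39602075 -0.61074748 -5.87205217] [-0.1190541  -0.5885597   0.00428748] 58.54147732257843
t 13.35 tcp [0.5929 0.1314 0.185 ] yaw -11.67 spin 0 shift mm (after spin) [np.float64(-78.6), np.float64(-0.7), np.float64(65.0)]
```

>>> move_arm(increments=[-10,0,8.4,0,0,-10,0,8.4,0,0,-9,0,7.5,0,0,0,0,0,0,0])

```text
time: 13.68
tool_pos: [0.5656, 0.1373, 0.1626]
tool_rot: [0.0, 0.995, -0.102, -0.003]
contact_force: [0.4, -0.2, -4.2]
gripper_width: 0.196
grasp_force: 58.6
```

Run:
```python
from h import *
s=manip.state();print(s["contact_force"],s["ft_torque"],s["grasp_force"]);go(.516,.148,.12)
```

```text
[ 0.44501866 -0.18805476 -4.18021761] [-0.10471912 -0.38541676 -0.00818275] 58.59273076057434
t 13.6833 tcp [0.5656 0.1373 0.1626] yaw -11.68 spin 0 shift mm (after spin) [np.float64(-50.7), np.float64(-0.5), np.float64(42.6)]
```

>>> move_arm(increments=[-4.6,0,3.9,0,0,-3.8,0,3.2,0,0,-2.3,0,1.9,0,0,0,0,0,0,0])

```text
time: 14.02
tool_pos: [0.5573, 0.1393, 0.1562]
tool_rot: [0.0, 0.995, -0.102, -0.001]
contact_force: [1.0, 0.6, -2.8]
gripper_width: 0.2
grasp_force: 58.7
```

Run:
```python
from h import *
s=manip.state();print(s["contact_force"],s["ft_torque"],s["grasp_force"]);go(.516,.148,.12)
```

```text
[ 0.97535543  0.56624317 -2.84667683] [-0.01276975 -0.20688501 -0.01870331] 58.68646681308746
t 14.0167 tcp [0.5573 0.1393 0.1562] yaw -11.7 spin 0 shift mm (after spin) [np.float64(-42.2), np.float64(-0.1), np.float64(36.2)]
```

>>> move_arm(increments=[-2.3,0,1.9,0,0,-2.3,0,1.9,0,0,0,0,0,0,0])

```text
time: 14.27
tool_pos: [0.554, 0.1401, 0.1537]
tool_rot: [-0.0, 0.995, -0.102, 0.001]
contact_force: [2.4, -1.4, -0.4]
gripper_width: 0.201
grasp_force: 59.0
```

>>> move_arm(increments=[-2.3,0,1.9,0,0,0,0,0,0,0,0,0,0,0,0])

```text
time: 14.52
tool_pos: [0.5539, 0.1402, 0.1538]
tool_rot: [-0.0, 0.995, -0.102, 0.004]
contact_force: [5.8, -1.3, 4.2]
gripper_width: 0.198
grasp_force: 59.5
```

Run:
```python
from h import *
s=manip.state();print(s["contact_force"],s["ft_torque"],s["grasp_force"]);go(.516,.148,.12)
```

```text
[ 5.79601357 -1.34309694  4.19486941] [-0.49064885 -0.96255607  0.04956737] 59.53823447227478
t 14.5167 tcp [0.5539 0.1402 0.1538] yaw -11.71 spin 0 shift mm (after spin) [np.float64(-38.7), np.float64(0.0), np.float64(33.8)]
```

>>> move_arm(increments=[-2.3,0,1.9,0,0,0,0,0,0,0,0,0,0,0,0,0,0,0,0,0])

```text
time: 14.85
tool_pos: [0.5536, 0.1402, 0.1539]
tool_rot: [0.0, 0.995, -0.102, 0.007]
contact_force: [7.7, -3.6, 7.9]
gripper_width: 0.195
grasp_force: 60.0
```

```bash
python3 look.py 7
python3 - <<'E'
from h import *
m=np.array([.516,.148,.135]);im=cv2.imread("pics/s7.png")
# gap between mouth and collar: sample colour along tube axis in side picture
a=np.radians(-11.6);n=np.array([.766*np.cos(a),.766*np.sin(a),.643])
for d in range(-20,28,4):
    u,v=w2px("pics/s7.png",m+n*d/1000);print(d,(round(u,1),round(v,1)),cv2.getRectSubPix(im,(1,1),(u,v))[0,0])
E
```

```text
[ 7.69410977 -3.58676715  7.91997124] [-0.73442856 -1.4930005   0.07718904] 59.95935916900635
t 14.85 tcp [0.5536 0.1402 0.1539] yaw -11.72 spin 0 shift mm (after spin) [np.float64(-38.4), np.float64(0.0), np.float64(18.9)]
-20 (np.float64(238.7), np.float64(220.0)) [36 73 96]
-16 (np.float64(238.0), np.float64(219.2)) [36 70 95]
-12 (np.float64(237.2), np.float64(218.4)) [39 72 96]
-8 (np.float64(236.5), np.float64(217.6)) [38 70 92]
-4 (np.float64(235.8), np.float64(216.8)) [42 71 91]
0 (np.float64(235.1), np.float64(216.0)) [31 61 84]
4 (np.float64(234.4), np.float64(215.1)) [30 62 85]
8 (np.float64(233.6), np.float64(214.3)) [29 55 90]
12 (np.float64(232.9), np.float64(213.5)) [ 30  57 104]
16 (np.float64(232.2), np.float64(212.7)) [ 35  66 128]
20 (np.float64(231.5), np.float64(211.9)) [ 43  82 154]
24 (np.float64(230.7), np.float64(211.1)) [ 45  92 167]
```

View pics/c7.png

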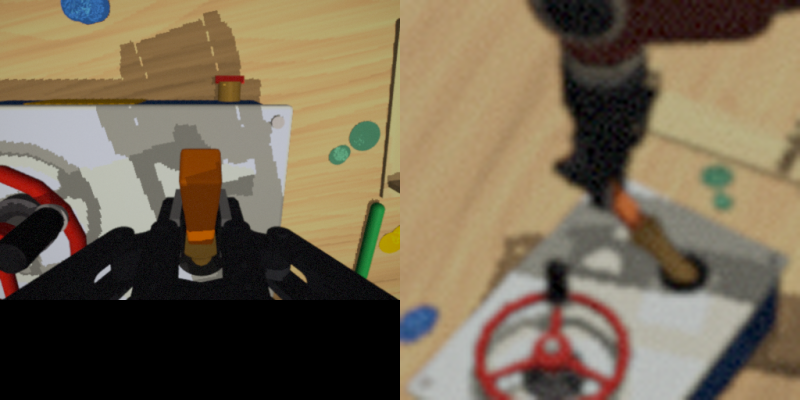

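The side crop shows the collar right against the mouth near (645,230), with no steel visible between. The rod is seated, so I'll draw it out.

>>> move_arm(increments=[8,0,-6.7,0,0,17,0,-14.3,0,0,19.2,0,-16.1,0,0,19.2,0,-16.1,0,0,19.2,0,-16.1,0,0,19.2,0,-16.1,0,0,19.2,0,-16.1,0,0,10,0,-8,0,0])

```text
time: 15.62
tool_pos: [0.6786, 0.1142, 0.2601]
tool_rot: [-0.0, 0.995, -0.102, 0.0]
contact_force: [-0.6, 0.8, -0.6]
gripper_width: 0.2
grasp_force: 58.9
```

Run:
```python
from h import *
s=manip.state();print(s["contact_force"],s["ft_torque"],s["grasp_force"]);go(.516,.148,.12)
```

```text
[-0.64638383  0.80113258 -0.64655961] [-0.01667117 -0.0152182  -0.04633379] 58.89631748199463
t 15.6167 tcp [0.6786 0.1142 0.2601] yaw -11.73 spin 0 shift mm (after spin) [np.float64(-166.1), np.float64(-0.0), np.float64(140.1)]
```

>>> move_arm(increments=[18,0,0,0,0,21,0,10,0,0,0,0,25,0,0,0,0,15,0,0,0,0,8,0,0,0,0,12,0,0,0,0,12,0,0,0,0,0,0,0])

```text
time: 16.28
tool_pos: [0.7147, 0.1069, 0.1759]
tool_rot: [-0.0, 0.995, -0.102, -0.001]
contact_force: [-0.6, 0.0, 1.9]
gripper_width: 0.198
grasp_force: 58.4
```

Run:
```python
from h import *
s=manip.state();print(s["contact_force"],s["ft_torque"],s["grasp_force"]);go(.516,.148,.09)
```

```text
[-0.63052867  0.01190347  1.8744453 ] [ 0.13358131  0.44611962 -0.05266859] 58.41815114021301
t 16.2833 tcp [0.7147 0.1069 0.1759] yaw -11.7 spin 0 shift mm (after spin) [np.float64(-202.9), np.float64(0.0), np.float64(85.9)]
```

>>> move_arm(increments=[0,0,13,0,0,0,0,14,0,0,0,0,14,0,0,0,0,14,0,0,0,0,14,0,0,0,0,10,0,0,0,0,6,0,0,0,0,0,0,0])

```text
time: 16.95
tool_pos: [0.7137, 0.1066, 0.0888]
tool_rot: [0.0, 0.995, -0.102, -0.002]
contact_force: [-2.2, -0.2, 0.7]
gripper_width: 0.197
grasp_force: 58.4
```

```bash
cat > tilt.py <<'E'
from h import *
import sys
n=sys.argv[1]
s=manip.state();p=s["tool_pos"];M=Rq(s["tool_rot"]);yaw=np.degrees(np.arctan2(M[1,0],M[0,0]))
print(s["contact_force"],s["ft_torque"],s["grasp_force"],p,yaw)
g=cam("side");save(g,f"pics/s{n}.png");im=g["image"]
# match rod model: score of darkness/grey vs angle is avoided; print orange-handle and brass pixel extents in plane
h=cv2.cvtColor(im,cv2.COLOR_BGR2HSV)
m=((h[...,0]>3)&(h[...,0]<16)&(h[...,1]>165)&(h[...,2]>90)).astype(np.uint8)
v,u=np.nonzero(m);Q=np.array([plane(f"pics/s{n}.png",a,b,p,yaw) for a,b in zip(u,v)])
k=(abs(Q[:,0])<.08)&(abs(Q[:,1]-p[2]-.015)<.06);Q=Q[k];print(len(Q));print((Q[np.argsort(Q[:,0])]*1000).round(0)[::max(1,len(Q)//14)].tolist())
E
python3 tilt.py 8; python3 -c "from h import *;go(.516,.148,.09)"
```

```text
[-2.16290141 -0.23216944  0.72608255] [ 0.05554125  0.41906453 -0.00596438] 58.439746499061584 [0.71370059 0.10662797 0.08881075] -11.691552791295107
32
[[-35.0, 112.0], [-31.0, 115.0], [-30.0, 103.0], [-26.0, 112.0], [-24.0, 100.0], [-21.0, 115.0], [-20.0, 103.0], [-18.0, 91.0], [-17.0, 118.0], [-15.0, 106.0], [-14.0, 94.0], [-12.0, 115.0], [-10.0, 103.0], [-9.0, 91.0], [-6.0, 112.0], [-5.0, 100.0]]
t 17.0 tcp [0.714  0.1066 0.0897] yaw -11.69 spin 0 shift mm (after spin) [np.float64(-202.3), np.float64(-0.4), np.float64(-0.3)]
```

>>> move_arm(increments=[0,0,-15,0,0,0,0,-30,0,0,0,0,-30,0,0,0,0,-15,0,0,-2,20,0,0,0,-3,30,0,0,0,-3,34,0,0,0,-3,34,0,0,0])

```text
time: 17.67
tool_pos: [0.6801, -0.0073, 0.1823]
tool_rot: [0.0, 0.995, -0.101, 0.0]
contact_force: [0.2, -1.0, -2.1]
gripper_width: 0.196
grasp_force: 58.6
```

>>> move_arm(increments=[-3,34,0,0,0,-3,34,0,0,0,-3,34,0,0,0,-3,34,0,0,0,-3,34,0,0,0,-3,34,0,0,0,-3,34,0,0,0,-3,34,0,0,0])

```text
time: 18.33
tool_pos: [0.6012, -0.2696, 0.1822]
tool_rot: [0.0, 0.995, -0.102, 0.0]
contact_force: [0.5, 0.1, -0.8]
gripper_width: 0.196
grasp_force: 58.6
```

```bash
python3 -c "from h import *;go(.568,-.379,.105)"
```

```text
t 18.3333 tcp [ 0.6012 -0.2696  0.1822] yaw -11.7 spin 0 shift mm (after spin) [np.float64(-10.4), np.float64(113.8), np.float64(77.2)]
```

>>> move_arm(increments=[-3,32,0,0,0,-3,32,0,0,0,-2,25,15,0,0,-1,12,25,0,0,0,4,20,0,0,0,0,15,0,0,0,0,0,0,0,0,0,0,0,0])

```text
time: 19.0
tool_pos: [0.5715, -0.3682, 0.1058]
tool_rot: [-0.001, 0.995, -0.102, -0.001]
contact_force: [-0.3, -0.5, -0.4]
gripper_width: 0.198
grasp_force: 58.6
```

>>> move_arm(increments=[0,0,0,0,0,0,0,0,0,0,0,0,0,0,0])

```text
time: 19.25
tool_pos: [0.573, -0.3694, 0.1086]
tool_rot: [0.001, 0.995, -0.102, 0.001]
contact_force: [-0.2, -0.4, -0.8]
gripper_width: 0.196
grasp_force: 58.6
```

Run:
```python
from h import *
go(.568,-.379,.105)
s=manip.state();p=s["tool_pos"];yaw=-11.7;a=np.radians(yaw)
for n in("side","top"):
    g=cam(n);fn=f"pics/{n}9.png";save(g,fn)
    # annotate with level-rod prediction of tip and collar; print profile across rod columns
    im=g["image"];z0=p[2]+.015
    if n=="side":
        n2=np.array([np.cos(a),np.sin(a),0])
        # for each distance along the rod, find height whose pixel differs most from the background (side0)
        diff=np.abs(im.astype(int)-cv2.imread("pics/side0.png").astype(int)).sum(2).astype(np.float32)
        for d in range(-185,-50,9):
            hs=np.arange(-45,46,3);val=[cv2.getRectSubPix(diff,(1,1),tuple(map(float,w2px(fn,p+n2*d/1000+[0,0,.015+h/1000]))))[0,0] for h in hs]
            print(d,[int(x) for x in val])
u,v=w2px("pics/side9.png",p+n2*(-.11)+[0,0,.015]);u,v=int(u),int(v);print(u,v)
t,w=map(int,w2px("pics/top9.png",p+n2*(-.11)))
cut=lambda f,u,v:cv2.resize(cv2.imread(f)[v-40:v+40,u-40:u+40],(400,400),interpolation=cv2.INTER_CUBIC)
cv2.imwrite("pics/c9.png",np.hstack([cut("pics/side9.png",u,v),cut("pics/top9.png",t,w)]));print(t,w)
```

```text
t 19.25 tcp [ 0.573  -0.3694  0.1086] yaw -11.65 spin 0 shift mm (after spin) [np.float64(-2.9), np.float64(10.4), np.float64(3.6)]
-185 [15, 12, 9, 6, 7, 7, 8, 9, 13, 14, 12, 11, 11, 13, 16, 17, 19, 14, 9, 16, 21, 16, 12, 10, 10, 13, 17, 20, 11, 1, 10]
-176 [18, 17, 15, 12, 9, 9, 7, 5, 7, 8, 4, 1, 5, 9, 12, 13, 11, 10, 10, 10, 11, 15, 18, 15, 9, 10, 12, 10, 8, 8, 8]
-167 [12, 13, 16, 14, 11, 12, 12, 10, 11, 22, 25, 17, 13, 15, 22, 33, 36, 35, 26, 15, 18, 22, 20, 16, 11, 9, 13, 13, 10, 9, 8]
-158 [12, 13, 16, 17, 12, 12, 17, 16, 12, 8, 2, 7, 14, 38, 63, 62, 58, 44, 31, 22, 15, 10, 9, 11, 10, 10, 15, 17, 12, 9, 13]
-149 [10, 6, 9, 14, 16, 18, 16, 13, 15, 15, 9, 10, 30, 47, 59, 65, 62, 49, 28, 20, 17, 12, 8, 18, 23, 15, 12, 11, 11, 9, 9]
-140 [23, 16, 11, 13, 14, 12, 11, 14, 15, 14, 12, 10, 21, 41, 53, 62, 51, 37, 24, 14, 16, 16, 13, 11, 9, 10, 13, 11, 8, 15, 23]
-131 [10, 11, 17, 15, 8, 6, 5, 13, 24, 22, 17, 17, 21, 49, 70, 65, 57, 39, 25, 17, 13, 13, 14, 16, 16, 16, 16, 17, 17, 15, 6]
-122 [13, 9, 12, 15, 14, 13, 15, 16, 14, 12, 9, 12, 26, 45, 67, 72, 67, 50, 30, 16, 3, 8, 13, 14, 16
[... 203 characters left out ...]
64, 65, 57, 40, 29, 24, 19, 15, 13, 11, 11, 13, 16, 17, 12, 10, 10]
-95 [18, 20, 15, 11, 11, 11, 13, 12, 8, 6, 7, 11, 18, 41, 74, 71, 56, 38, 21, 20, 17, 11, 8, 13, 17, 19, 18, 13, 14, 17, 20]
-86 [15, 15, 15, 16, 15, 12, 12, 13, 10, 7, 6, 6, 27, 50, 68, 78, 63, 46, 27, 14, 8, 7, 11, 12, 13, 12, 9, 10, 11, 14, 15]
-77 [18, 14, 8, 7, 6, 10, 15, 14, 13, 8, 5, 9, 22, 52, 69, 71, 61, 41, 26, 14, 15, 18, 17, 15, 10, 7, 15, 21, 21, 16, 6]
-68 [13, 12, 19, 22, 20, 19, 21, 18, 11, 8, 9, 16, 27, 47, 70, 70, 62, 44, 26, 13, 3, 4, 6, 9, 13, 18, 14, 5, 7, 10, 14]
-59 [8, 10, 12, 14, 13, 11, 14, 17, 11, 2, 13, 23, 48, 70, 86, 98, 96, 89, 77, 74, 80, 78, 72, 48, 21, 19, 20, 17, 16, 23, 25]
287 141
365 192
```

The profile across the rod shows it level to within about 1 degree. Its tip is at about (0.407, -0.335, 0.123), roughly 11 mm from the card centre and about 117 mm above the paper, so I'll hand it in.

```bash
python3 -c "
from h import *
s=manip.state();print(s['joint_vel'].round(3),s['grasp_force']);print(manip.job_done())"
```

```text
[-0.002  0.007  0.009  0.    -0.001 -0.   ] 58.63796889781952
the job is handed in; nothing more can be done
None
```

I turned the wheel clockwise about 1.1 turns, seated the rod in the tube and drew it right out. The job is handed in with the rod held level and still about 117 mm above the card; the verdict was not shown.

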